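# Hook the finds tray home against its stop bar

## Task

Take the hook tool by its wooden handle and reach its blade over the near rim of the grey finds tray under the low shelf, drop it in behind the rim, and drag the tray out gently until its whole front lies square and firmly home against the wooden stop bar, wherever that is clamped today, feeling that it is pressed home without straining it. Then unhook the tool and set it down on the bench, clear of the tray and shelf. Keep your fingers off the tray, do not tip the little pot standing in it, and leave the brush, stone and jar alone.

Things in the scene. Friction and masses are not known exactly. Their poses are not given: they have to be found in the camera images.
- hook_grip (a point): centre of the hook tool's wooden handle (100 long, 16 wide, 24 mm high; grasp across the 16 mm). The tool stands on the bench at left or right; x points along the handle to the blade, z up; this point is 42 mm above its underside. A steel heel 38 mm wide, 31 mm high, 44 mm behind this point under the handle, keeps it standing. 140 g.
- hook_tip (a point): bottom of the hook blade, mid-width of its rear (pulling) face: 117.5 mm ahead of and 42 mm below hook_grip. The steel blade (5 thick, 22 wide, 46 mm high) is bent straight down from a steel shaft 8 mm thick that runs ahead from the handle at its centre height.
- tray: loose light grey open plastic tray 170 (x) x 190 (y) x 45 mm high, walls and floor 4 mm, 0.3 to 0.65 kg, on the bench, partly under the shelf. Origin: centre of its underside; x points away from the robot, near wall at x = -85 mm. Near half empty for 55 mm from the wall; sherds and a pot beyond. Starts up to 10 degrees askew, about 45 to 115 mm from the stop bar. Dragging takes some 1 to 4 N.
- tray_rim (a point): middle of the top of the tray's near wall, 45 mm above the bench (axes as the tray)
- tray_left (a point): left (+y) end of the outer face of the tray's near wall, 10 mm above the bench (the wall runs on 5 mm further); must end against the stop bar's rear face (a small dark mark shows its middle)
- tray_right (a point): right (-y) end of that face. The stop bar is clamped anywhere from 0 to 30 mm farther in (rack +x) than the rack's origin; its setting is not measured: feel for it. One corner meets it first; pulling on swings the other round to it, and only then does resistance rise steeply. Firmly home is 6 to 12 N above the dragging force; not over 20 N in all.
- rack: fixed low plywood shelf, board 140 to 158 mm above the bench from x = 185 to 315 mm, 370 mm wide, uprights at y = +-170 mm. x points away from the robot, into the shelf. Two strips 12 mm high at y = +-134 mm carry the wooden stop bar (256 long, 16 thick, 14 mm high). Origin: bench level, mid-bar, where the bar's rear face is at its nearest setting. Bar setting: see tray_right.
- pot_mid (a point): middle of the height of a small loose terracotta pot (62 mm wide, 64 mm high, 110 g) standing upright in the tray's far half; z is up
- brush: wooden hand brush 180 mm long lying on the bench, on the other side from the hook tool; leave alone
- stone: rough grey stone lump about 85 x 65 x 70 mm on the bench beside the shelf; leave alone
- jar: closed jar 60 mm wide, 80 mm high on the bench beside the shelf; leave alone
There are look-alikes about, which are no part of the job. Leave any blue or red look-alike of the part that bears hook_grip alone.

How it is judged:
By the outcome, as a careful person would: the job done as asked, in the order asked, and still so for the second after the job is handed in, with the robot touching nothing.
It also fails if it takes over 72 s, if anything falls off the work surface, if the arm or the gripper's body presses on something with over 40 N, if the wrist force passes 120 N, or if a joint passes its speed limit or range.

## Robot

A 7-joint arm with a two-finger parallel gripper is mounted at the origin on the work surface. World frame = base frame: x ahead of the robot, y to its left, z up, the work surface at z = 0. Lengths are in m, angles in degrees, forces in N, time in s.
With the tool pointing down it reaches from about 0.35 to 0.9 m from the base axis. Payload 7.2 kg.
Tool frame: the origin (TCP) lies midway between the tips of the shut fingers; the grasp point (between the pads) lies r.grip_point_offset behind it (r.grip_point_offset is the distance from the TCP to the grasp point, in m); z points along the fingers, y is the line along which they close (so a half turn about z gives the same grasp; the last joint's range is limited). The gripper opens to 88 mm and grips with 3 to 60 N. Pads are 20 mm wide; open, the fingers measure 115 mm over their backs; the gripper's body (75 mm by 178 mm) begins 61 mm behind the grasp point.
Start: joints at [62.384, 23.554, -0.728, 91.456, 0.321, 64.991, -4.71], TCP at [0.251, -0.572, 0.187] pointing down, gripper open.
Joint ranges: [-169.25, 169.25], [-16.82, 113.86], [-84.01, 82.57], [7.8, 145.47], [-59.2, 239.2], [7.22, 106.19], [-163.78, 163.78]. Speed limits (degrees/s): [136.94, 136.94, 172.46, 172.46, 180, 180, 180].

## Interface

Orientations are given as a 3x3 rotation matrix whose columns are the frame's x, y, z axes.
In Python, from rig import r gives the robot as it stands. Calls block until the motion is done:
- r.movep(position, orientation): joint-space move of the TCP to a pose.
- r.move_linear(position, rate=0.15, ori=None, stop_force=None): straight line of the TCP; ori=None keeps the orientation; rate is the mean speed in m/s. With stop_force (N) it stops when the force on the tool has changed by that much, and returns True; else False.
- r.set_joints(angles): joint-space move.
- r.gripper_to(opening, squeeze=None): opening from 0.0 (shut) to 1.0 (fully open); squeeze is the grip in N (None keeps the last); returns when the fingers have stopped.
- r.hold(seconds).
- r.inverse_kinematics(position, orientation): joint angles nearest the present ones, or None.
- r.get_image(name): name is "side" or "top"; returns (picture, depth): 384x512x3 uint8, red, green, blue; 384x512 float32, m along the optical axis (not along the pixel's ray), 0 where there is no reading.
- r.calibration(name): a dict with "mtx" (3x3 intrinsics, pixels), "view" (4x4, takes a point from world to camera coordinates). Camera axes: x right, y up, looking along -z (the intrinsics and any distortion apply to the point x, -y, -z); pixel columns grow to the right and rows downward; lengths in m; the calibration is good to about 2 mm. A picture is of the moment at which its call begins. calibration takes no time and is no camera call.
A pose or a line that the arm cannot do raises r.PlanningError and nothing moves.
- r.job_done(): hands the job in; it is judged then, once.
Readings, each from a call of its own:
- r.current_time_s(): time.
- r.current_q(): joint angles.
- r.current_qvel(): joint speeds.
- r.current_joint_efforts(): joint torques, N m.
- r.current_tool_pos(): TCP position.
- r.current_tcp_rot(): TCP orientation.
- r.current_force(): force on the tool from outside, world axes, zero at the start.
- r.current_moment(): the same for the moment, N m.
- r.current_gripper_width(): opening from 0.0 (shut) to 1.0 (fully open).
- r.current_grasp_force(): force on a finger pad.
Only numpy, scipy, OpenCV 4.12 (cv2) and the standard library are available. Lean on these libraries where they do the work, as an engineer would, in place of code of your own. Each camera call takes 0.05 s, during which the arm holds its last target. There are 200 camera calls.

## Working session

There is one attempt and no reset: what is moved stays moved. The work goes in short steps, each a Python script; the robot and the scene stay as the last script left them, time stands still between calls to the robot, and variables do not carry over. Pictures are saved under pics/ and viewed, at most 10 in all, crops included, and the job is handed in when it is done.

```bash
mkdir -p pics; ls; python3 - <<'E'
from rig import r
import cv2,numpy as np
for n in("top","side"):
    p,d=r.get_image(n); np.savez(f"{n}0.npz",p=p,d=d); c=r.calibration(n); print(n,c["mtx"].round(1).tolist(),np.array(c["view"]).round(3).tolist(),c.keys())
    cv2.imwrite(f"pics/{n}0.png",cv2.resize(p[:,:,::-1],(800,600),interpolation=cv2.INTER_CUBIC))
print(r.grip_point_offset,r.current_tcp_rot(),r.current_force(),r.current_time_s())
E
```

```text
pics
top [[483.3, 0.0, 250.0], [0.0, 483.3, 194.1], [0.0, 0.0, 1.0]] [[-0.008, -1.0, -0.004, -0.02], [0.981, -0.009, 0.194, -0.566], [-0.194, -0.002, 0.981, -1.329], [0.0, 0.0, 0.0, 1.0]] dict_keys(['mtx', 'view'])
side [[366.0, 0.0, 256.3], [0.0, 366.0, 188.8], [0.0, 0.0, 1.0]] [[-0.893, -0.451, -0.003, 0.522], [0.325, -0.648, 0.689, -0.255], [-0.312, 0.614, 0.725, -0.722], [0.0, 0.0, 0.0, 1.0]] dict_keys(['mtx', 'view'])
0.0187 [[ 9.15614418e-01  4.02056972e-01 -6.55373099e-04]
 [ 4.02057490e-01 -9.15613618e-01  1.21554521e-03]
 [-1.11350109e-04 -1.37646838e-03 -9.99999046e-01]] [ 0.4510734  -0.38110479  0.05039527] 0.1
```

View pics/top0.png

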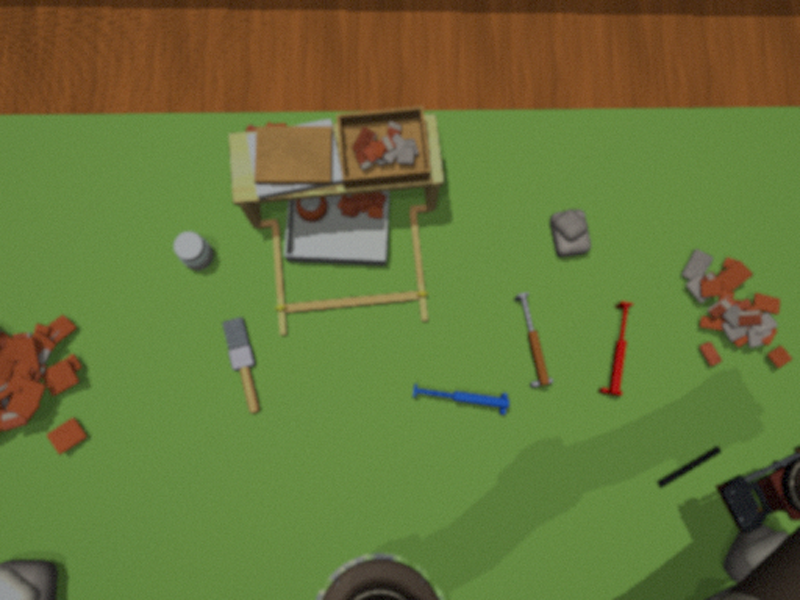

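View pics/side0.png

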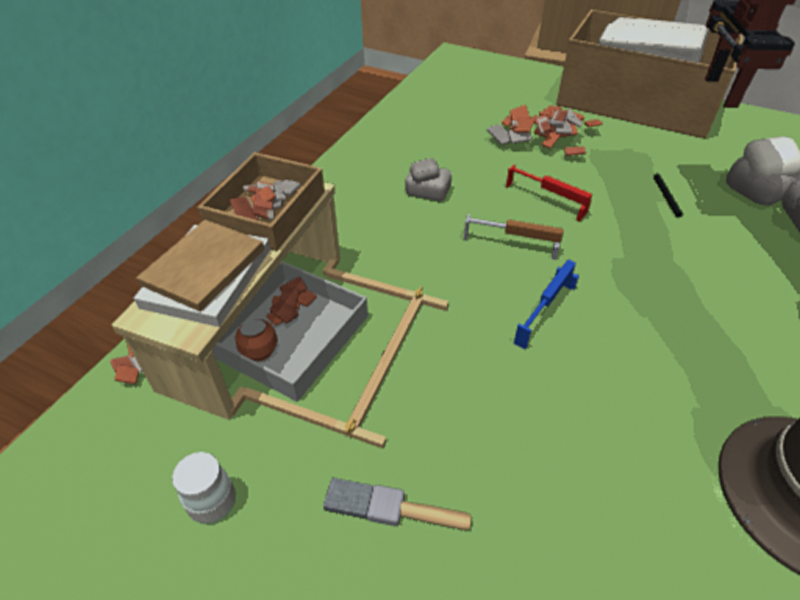

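The top view (800 px scale) shows the wooden-handled tool at (520–547, 295–387) with its blade end far, at (521, 297). The tray's near rim runs (287,260)–(388,263), the bar (280,306)–(425,296), and the brush, jar and stone stand well apart from it. The side view agrees, with the pot at (256,340) in the tray.

```bash
cat > h.py <<'E'
import numpy as np,cv2
from rig import r
def cal(n):
    c=r.calibration(n);return np.array(c["mtx"]),np.array(c["view"])
def ray(n,uv):
    K,V=cal(n);uv=np.atleast_2d(uv).astype(float)
    d=np.c_[(uv[:,0]-K[0,2])/K[0,0],-(uv[:,1]-K[1,2])/K[1,1],-np.ones(len(uv))]
    return -V[:3,:3].T@V[:3,3], d@V[:3,:3]
def onz(n,uv,z):
    o,d=ray(n,uv);return o+d*((z-o[2])/d[:,2])[:,None]
def proj(n,P):
    K,V=cal(n);c=np.atleast_2d(P)@V[:3,:3].T+V[:3,3];c=c*[1,-1,-1];q=c@K.T;return q[:,:2]/q[:,2:]
def cloud(n,d):
    h,w=d.shape;v,u=np.mgrid[:h,:w];o,dr=ray(n,np.c_[u.ravel(),v.ravel()])
    return (o+dr*d.reshape(-1,1)).reshape(h,w,3)
E
python3 - <<'E'
from h import *
np.set_printoptions(precision=4,suppress=True)
for n,box in(("top",(325,185,355,250)),("side",(290,130,370,170))):
    z=np.load(f"{n}0.npz");p,d=z["p"],z["d"];C=cloud(n,d);hsv=cv2.cvtColor(p,cv2.COLOR_RGB2HSV)
    g=C[...,2][(hsv[...,0]>40)&(hsv[...,0]<70)&(hsv[...,1]>80)&(d>0)];print(n,"green z",np.median(g),g.std())
    x0,y0,x1,y1=box;m=np.zeros(d.shape,bool);m[y0:y1,x0:x1]=1
    h=m&(hsv[...,0]<20)&(hsv[...,1]>120)
    (nc,L,S,ce)=cv2.connectedComponentsWithStats(h.astype(np.uint8));k=1+S[1:,4].argmax();h=L==k
    uv=np.argwhere(h)[:,::-1];P=onz(n,uv,.05);R=cv2.minAreaRect((P[:,:2]*1000).astype(np.float32));print(" handle px",S[k],"rect",R,"depth mean",C[h&(d>0)].mean(0),np.percentile(C[h&(d>0)][:,2],[5,50,95]))
    print(" handle mean",P.mean(0))
    # whole tool: not green in box
    t=m&~((hsv[...,0]>40)&(hsv[...,0]<75)&(hsv[...,1]>80))
    # grey: tray near wall / wood bar masks
    X=C[...,0];Y=C[...,1];Z=C[...,2]
    rim=(d>0)&(abs(Z-.045)<.006)&(hsv[...,1]<70)&(Y>0)&(Y<.3)&(X>.5)&(X<.9)
    bar=(d>0)&(hsv[...,0]>12)&(hsv[...,0]<32)&(hsv[...,1]>60)&(Z>.012)&(Z<.04)&(X>.4)&(X<.85)&(abs(Y-.1)<.25)
    for nm,mm in(("rim",rim),("bar",bar)):
        Q=C[mm];print(" ",nm,len(Q),Q.min(0),Q.max(0))
    o=np.zeros_like(p);o[h]=(255,128,0);o[rim]=255;o[bar]=(255,255,0);o[t]=o[t]|60
    cv2.imwrite(f"pics/m_{n}.png",o[:,:,::-1])
a=cv2.imread("pics/m_top.png");b=cv2.imread("pics/m_side.png")
za=np.load("top0.npz")["p"][:,:,::-1];zb=np.load("side0.npz")["p"][:,:,::-1]
w=lambda i,b:cv2.resize(i[b[1]:b[3],b[0]:b[2]],(400,300),interpolation=cv2.INTER_NEAREST)
ba=(140,60,300,225);bb=(60,90,300,290)
cv2.imwrite("pics/m.png",np.vstack([np.hstack([w(za,ba),w(a,ba)]),np.hstack([w(zb,bb),w(b,bb)])]))
E
```

```text
top green z -0.00034272660783707387 0.011971308874818875
 handle px [339 212  12  34 174] rect ((464.69757080078125, -290.8033752441406), (96.52513885498047, 14.55910873413086), 11.367114067077637) depth mean [ 0.4633 -0.2907  0.0529] [0.0459 0.0536 0.0579]
 handle mean [ 0.4636 -0.2913  0.05  ]
  rim 160 [0.6501 0.0006 0.0391] [0.7728 0.1738 0.0507]
  bar 737 [ 0.4    -0.1105  0.012 ] [0.7974 0.2575 0.0394]
side green z 0.0010213162836288925 0.0021803636849869732
 handle px [324 141  36  14 298] rect ((465.98388671875, -283.27581787109375), (94.6583251953125, 36.37577438354492), 11.350350379943848) depth mean [ 0.4665 -0.2863  0.0475] [0.0355 0.0492 0.056 ]
 handle mean [ 0.4659 -0.2834  0.05  ]
  rim 388 [0.6533 0.0001 0.039 ] [0.8214 0.1755 0.0506]
  bar 2161 [ 0.4001 -0.1089  0.012 ] [0.8495 0.2584 0.04  ]
```

View pics/m.png

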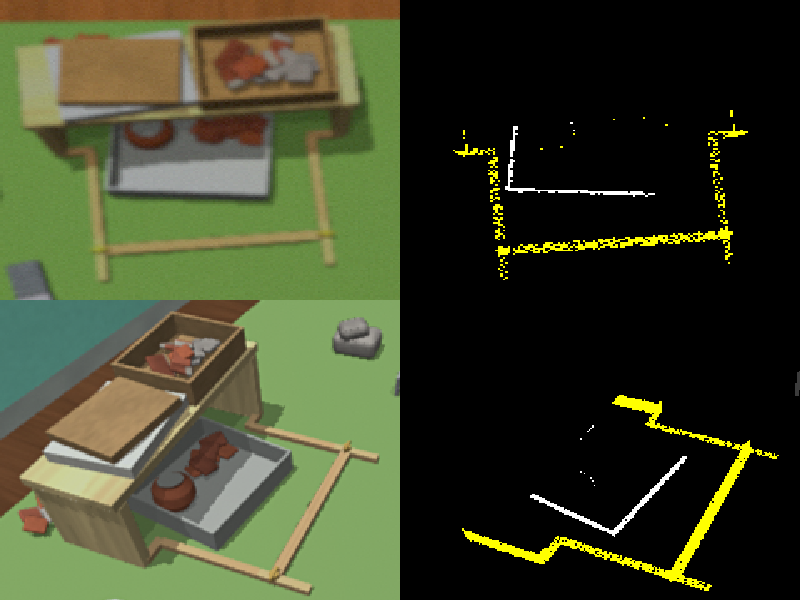

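Both views' masks pick out the tray's near and left rims (white) and the bar and strips (yellow) cleanly. Next I fit lines to them.

```bash
python3 - <<'E'
from h import *
np.set_printoptions(precision=4,suppress=True)
def fit(Q,nm):
    Q=Q[:,:2].astype(np.float32)
    for _ in range(4):
        vx,vy,x,y=cv2.fitLine(Q,cv2.DIST_HUBER,0,1e-4,1e-4).ravel()
        e=(Q-[x,y])@[-vy,vx];Q=Q[abs(e)<max(.004,2*e.std())] if _<3 else Q
    t=(Q-[x,y])@[vx,vy];a=np.degrees(np.arctan2(vy,vx))
    print("  ",nm,len(Q),"pt",x,y,"ang",a,"ends",np.array([x,y])+t.min()*np.array([vx,vy]),np.array([x,y])+t.max()*np.array([vx,vy]),"perp",np.percentile(e,[2,50,98]))
for n in("top","side"):
    z=np.load(f"{n}0.npz");p,d=z["p"],z["d"];C=cloud(n,d);hsv=cv2.cvtColor(p,cv2.COLOR_RGB2HSV);X,Y,Z=np.moveaxis(C,2,0)
    print(n)
    rim=(d>0)&(abs(Z-.045)<.004)&(hsv[...,1]<70)&(Y>-.02)&(Y<.2)&(X>.5)&(X<.9)
    fit(C[rim&(X<.675)],"nearrim");fit(C[rim&(X>.67)&(Y>.155)],"leftrim")
    bar=(d>0)&(hsv[...,0]>12)&(hsv[...,0]<32)&(hsv[...,1]>60)&(Z>.006)&(Z<.04)
    fit(C[bar&(Z>.02)&(X>.53)&(X<.63)&(Y>-.05)&(Y<.17)],"bar top")
    fit(C[bar&(Y>.15)&(Y<.24)&(X>.62)&(X<.74)],"left strip")
    fit(C[bar&(Y<-.03)&(Y>-.12)&(X>.62)&(X<.74)],"right strip")
    m=(Y>.02)&(Y<.12)&(X>.53)&(X<.62)&(p.max(2)<90)&(d>0);print("  mark",C[m].mean(0) if m.any() else None,m.sum())
    sh=(d>0)&(abs(Z-.158)<.004)&(hsv[...,0]>12)&(hsv[...,0]<32);Q=C[sh];print("  shelf",Q.min(0),Q.max(0))
    hi=(d>0)&(X>.6)&(X<1)&(abs(Y-.05)<.2);print("  max height",np.percentile(Z[hi],99.5))
    pot=(d>0)&(hsv[...,1]>110)&((hsv[...,0]<12)|(hsv[...,0]>172))&(X>.68)&(X<.8)&(Y>.085)&(Y<.17)&(Z<.12);Q=C[pot];print("  pot",Q.mean(0),Q.min(0),Q.max(0))
E
```

```text
top
   nearrim 87 pt 0.65698326 0.084814146 ang 86.54793 ends [ 0.651  -0.0142] [0.6622 0.1707] perp [-0.0023  0.      0.0031]
   leftrim 42 pt 0.71949965 0.16807333 ang -3.2228494 ends [0.6709 0.1708] [0.7657 0.1655] perp [-0.0025  0.0002  0.0017]
   bar top 4 pt 0.5781021 0.04320362 ang -83.93523 ends [0.571  0.1098] [ 0.5835 -0.0077] perp [-0.0046  0.0008  0.0032]
   left strip 149 pt 0.682041 0.19269803 ang 5.869233 ends [0.6209 0.1864] [0.7401 0.1987] perp [-0.0058  0.      0.006 ]
   right strip 135 pt 0.68095297 -0.07536559 ang 5.221767 ends [ 0.6198 -0.081 ] [ 0.7385 -0.0701] perp [-0.0053 -0.0001  0.0049]
  mark None 0
  shelf [ 0.7284 -0.1153  0.154 ] [0.8862 0.255  0.162 ]
  max height 0.20476538673578185
  pot [0.7458 0.1226 0.0498] [0.7331 0.097  0.0357] [0.7691 0.1515 0.0655]
side
   nearrim 191 pt 0.66076374 0.11470622 ang 86.67077 ends [ 0.6533 -0.0144] [0.6643 0.1749] perp [-0.0033 -0.      0.002 ]
   leftrim 137 pt 0.7254451 0.17059945 ang -3.5928385 ends [0.671 0.174] [0.8041 0.1657] perp [-0.0032  0.0001  0.0021]Traceback (most recent call last):
  File "<stdin>", line 16, in <module>
  File "<stdin>", line 6, in fit
cv2.error: OpenCV(4.12.0) /io/opencv/modules/imgproc/src/linefit.cpp:50: error: (-215:Assertion failed) count > 0 in function 'fitLine2D_wods'
```

```bash
python3 - <<'E'
from h import *
np.set_printoptions(precision=4,suppress=True)
def fit(Q,nm):
    print("  ",nm,"z pct",np.percentile(Q[:,2],[5,50,95]))
    Q=Q[:,:2].astype(np.float32)
    for _ in range(4):
        vx,vy,x,y=cv2.fitLine(Q,cv2.DIST_HUBER,0,1e-4,1e-4).ravel()
        e=(Q-[x,y])@[-vy,vx];Q=Q[abs(e)<max(.004,2*e.std())] if _<3 else Q
    t=(Q-[x,y])@[vx,vy];a=np.degrees(np.arctan2(vy,vx))
    print("     ",len(Q),"pt",x,y,"ang",a,"ends",np.array([x,y])+t.min()*np.array([vx,vy]),np.array([x,y])+t.max()*np.array([vx,vy]),"perp",np.percentile(e,[2,50,98]))
for n in("top","side"):
    z=np.load(f"{n}0.npz");p,d=z["p"],z["d"];C=cloud(n,d);hsv=cv2.cvtColor(p,cv2.COLOR_RGB2HSV);W=onz(n,np.argwhere(np.ones(d.shape))[:,::-1],.013).reshape(384,512,3);X,Y,Z=np.moveaxis(W,2,0)
    print(n)
    bar=(hsv[...,0]>12)&(hsv[...,0]<32)&(hsv[...,1]>60)
    b=bar&(X>.53)&(X<.62)&(Y>-.05)&(Y<.16);fit(np.dstack([W[...,:2],C[...,2]])[b],"bar")
    fit(W[bar&(Y>.15)&(Y<.24)&(X>.63)&(X<.73)],"left strip")
    fit(W[bar&(Y<-.03)&(Y>-.12)&(X>.63)&(X<.73)],"right strip")
    m=(Y>0)&(Y<.12)&(X>.55)&(X<.62)&(p.max(2)<80);print("  mark",W[m].mean(0) if m.any() else None,m.sum())
    X,Y,Z=np.moveaxis(C,2,0)
    sh=(d>0)&(abs(Z-.158)<.004)&(hsv[...,0]>12)&(hsv[...,0]<32);Q=C[sh];print("  shelf",Q.min(0),Q.max(0))
    pot=(d>0)&(hsv[...,1]>110)&((hsv[...,0]<12)|(hsv[...,0]>172))&(X>.68)&(X<.8)&(Y>.085)&(Y<.17)&(Z<.12);Q=C[pot];print("  pot",Q.mean(0),Q.min(0),Q.max(0))
    t=(d>0)&(X>.5)&(X<.6)&(Y<-.23)&(Y>-.29)&(Z>.02)&(Z<.07);Q=C[t];print("  blade/shaft",len(Q),Q[Q[:,0].argmax()],Q.max(0),Q.min(0),np.median(Q,0))
E
```

```text
top
   bar z pct [0.0056 0.0132 0.0187]
      393 pt 0.5784862 0.054068938 ang -84.769066 ends [0.5689 0.1587] [ 0.588  -0.0496] perp [-0.0079 -0.      0.008 ]
   left strip z pct [0.013 0.013 0.013]
      133 pt 0.68070614 0.19265184 ang 6.123937 ends [0.6308 0.1873] [0.7281 0.1977] perp [-0.006   0.      0.0063]
   right strip z pct [0.013 0.013 0.013]
      122 pt 0.68031716 -0.07528118 ang 5.2073855 ends [ 0.6313 -0.0797] [ 0.7285 -0.0709] perp [-0.0056  0.      0.0057]
  mark None 0
  shelf [ 0.7284 -0.1153  0.154 ] [0.8862 0.255  0.162 ]
  pot [0.7458 0.1226 0.0498] [0.7331 0.097  0.0357] [0.7691 0.1515 0.0655]
  blade/shaft 112 [ 0.5842 -0.2744  0.0428] [ 0.5842 -0.259   0.06  ] [ 0.5004 -0.2891  0.0225] [ 0.544  -0.2776  0.0462]
side
   bar z pct [0.0072 0.0148 0.0171]
      578 pt 0.57895565 0.06359473 ang -84.645164 ends [0.5699 0.1602] [ 0.5896 -0.0497] perp [-0.0088 -0.      0.009 ]
   left strip z pct [0.013 0.013 0.013]
      311 pt 0.6800149 0.19682081 ang 5.2870865 ends [0.6299 0.1922] [0.7297 0.2014] perp [-0.0084  0.      0.0084]
   right strip z pct [0.013 0.013 0.013]
      221 pt 0.6795709 -0.07011555 ang 5.618065 ends [ 0.6299 -0.075 ] [ 0.7306 -0.0651] perp [-0.0105  0.0001  0.0103]
  mark [0.5701 0.0644 0.013 ] 19
  shelf [ 0.2269 -1.0346  0.154 ] [0.8627 0.2613 0.162 ]
  pot [0.7505 0.1392 0.045 ] [0.7338 0.1059 0.0103] [0.7866 0.1573 0.0642]
  blade/shaft 147 [ 0.588  -0.2759  0.0476] [ 0.588  -0.2572  0.0564] [ 0.5    -0.2893  0.0224] [ 0.5354 -0.276   0.0449]
```

```bash
cat >> h.py <<'E'
def R(a):
    c,s=np.cos(np.radians(a)),np.sin(np.radians(a));return np.array([[c,s,0],[s,-c,0],[0,0,-1.]])
YR=5.4;U=np.array([np.cos(np.radians(YR)),np.sin(np.radians(YR)),0]);Vv=np.array([-U[1],U[0],0])
GX=np.array([.4645,-.291]);GA=11.4
E
python3 - <<'E'
from h import *
np.set_printoptions(precision=4,suppress=True)
r.movep([*GX,.13],R(GA)); r.move_linear([*GX,.0273],rate=.08,stop_force=8)
print(r.current_tool_pos(),r.current_force())
r.gripper_to(0,squeeze=60)
print(r.current_gripper_width()*88,r.current_grasp_force(),r.current_force())
r.move_linear([*GX,.13],rate=.1);print(r.current_gripper_width()*88,r.current_grasp_force(),r.current_force(),r.current_time_s())
# square up to rack yaw, in free space ahead of bar
r.movep([.44,-.12,.14],R(YR));print(r.current_tool_pos(),r.current_force(),r.current_time_s())
for n in("side","top"):
    p,d=r.get_image(n);np.savez(f"{n}1.npz",p=p,d=d)
cv2.imwrite("pics/s1.png",cv2.resize(np.load("side1.npz")["p"][60:285,200:500,::-1],(800,600),interpolation=cv2.INTER_CUBIC))
print(proj("side",np.array([[.44,-.12,.14-.0273+.042]])+np.array([np.zeros(3),.1175*U-[0,0,.042]])))
E
```

```text
[ 0.4649 -0.2912  0.0278] [-0.5774 -0.8733 -0.2695]
0.7152091844334427 0.0 [-0.2497  1.4014  0.287 ]
1.0801364112132152 0.0 [ 0.1409 -0.8537  0.2394] 5.3917
[ 0.4403 -0.1211  0.14  ] [ 0.647  -1.0079 -0.0116] 6.1167
[[337.8108 156.7221]
 [286.876  158.1188]]
```

View pics/s1.png

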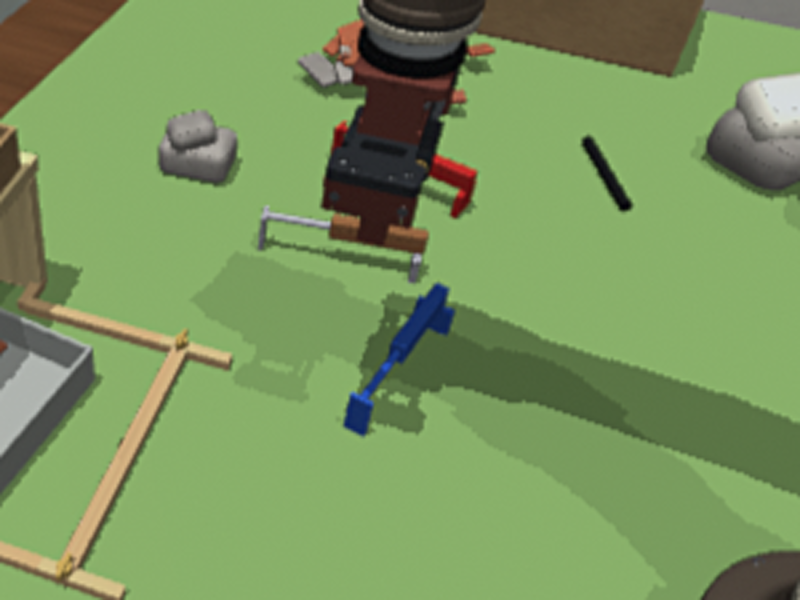

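The picture shows the fingers shut above and in front of a tool that still seems to stand on the bench: handle near full-image px (342,147). The grasp missed, so I look again with the arm clear.

```bash
python3 - <<'E'
from h import *
np.set_printoptions(precision=4,suppress=True)
r.move_linear([.40,.0,.2],rate=.3)
out=[]
for n,box in(("top",(320,180,365,255)),("side",(280,125,380,170))):
    p,d=r.get_image(n);np.savez(f"{n}2.npz",p=p,d=d);hsv=cv2.cvtColor(p,cv2.COLOR_RGB2HSV);C=cloud(n,d)
    x0,y0,x1,y1=box;m=np.zeros(d.shape,bool);m[y0:y1,x0:x1]=1
    h=m&(hsv[...,0]<20)&(hsv[...,0]>3)&(hsv[...,1]>120)
    P=onz(n,np.argwhere(h)[:,::-1],.05);print(n,h.sum(),cv2.minAreaRect((P[:,:2]*1000).astype(np.float32)),np.median(C[h],0))
    out.append(cv2.resize(p[y0-20:y1+20,x0-40:x1+40,::-1],(400,400),interpolation=cv2.INTER_CUBIC))
    print(proj(n,[*GX,.042]))
cv2.imwrite("pics/c2.png",np.hstack(out))
print(r.current_gripper_width(),r.current_time_s())
E
```

```text
top 174 ((464.6976013183594, -290.8033752441406), (96.525146484375, 14.559109687805176), 11.367109298706055) [ 0.4633 -0.2902  0.0534]
[[343.5935 229.1058]]
side 259 ((454.2312927246094, -313.84283447265625), (120.99041748046875, 225.99295043945312), 2.05717396736145) [0.3942 0.0781 0.3329]
[[342.2423 148.0297]]
-4.561460748732189e-05 6.9333
```

View pics/c2.png

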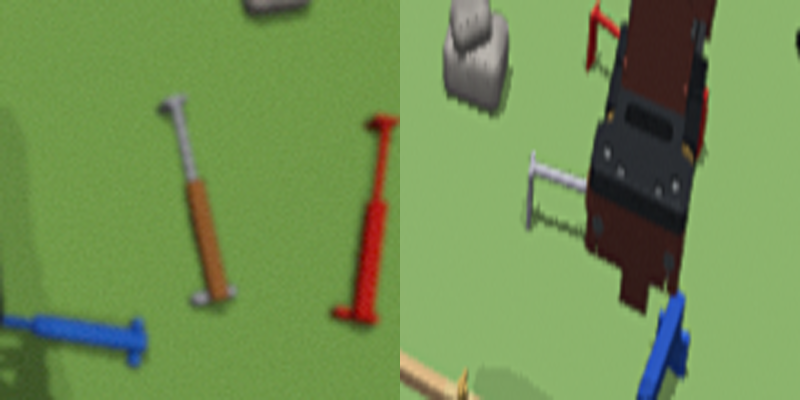

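The tool is untouched, with the same fitted rectangle as before. So the fingers were not where I thought. I check where the cameras see the fingertips against the reported TCP.

```bash
python3 - <<'E'
from h import *
np.set_printoptions(precision=4,suppress=True)
t=r.current_tool_pos();print(t,r.current_tcp_rot(),r.current_q())
for n,T in(("side",t),("top",t)):
    p,d=np.load(f"{n}2.npz")["p"],np.load(f"{n}2.npz")["d"];C=cloud(n,d)
    m=(d>0)&(abs(C[...,0]-.4)<.15)&(abs(C[...,1])<.15)&(C[...,2]>.08)
    Q=C[m];print(n,"tcp px",proj(n,T),"n",len(Q))
    if len(Q):
        i=Q[:,2].argsort()[:60];print(" lowest",np.median(Q[i],0),Q[i].min(0),Q[i].max(0))
    K=proj(n,T)[0].astype(int);c=p[max(0,K[1]-75):K[1]+75,K[0]-100:K[0]+100,::-1].copy();cv2.circle(c,(100,min(75,K[1])),2,(255,0,255),1)
    cv2.imwrite(f"pics/f_{n}.png",cv2.resize(c,(400,300)))
cv2.imwrite("pics/f.png",np.hstack([cv2.resize(cv2.imread(f"pics/f_{n}.png"),(400,300)) for n in("side","top")]))
E
```

```text
[ 0.4    -0.0015  0.1994] [[ 0.9958  0.0916 -0.0011]
 [ 0.0916 -0.9958 -0.0002]
 [-0.0011  0.0001 -1.    ]] [  9.8266   1.3382 -16.6828 118.2214   0.4434  60.5611 -91.8138]
side tcp px [[342.1486 182.0502]] n 8636
 lowest [0.4    0.0065 0.244 ] [ 0.3895 -0.0004  0.2375] [0.411  0.0096 0.2498]
top tcp px [[240.8885 247.9867]] n 7886
 lowest [ 0.3817 -0.0666  0.3548] [ 0.3585 -0.0925  0.3188] [0.4326 0.0871 0.3559]
```

View pics/f.png

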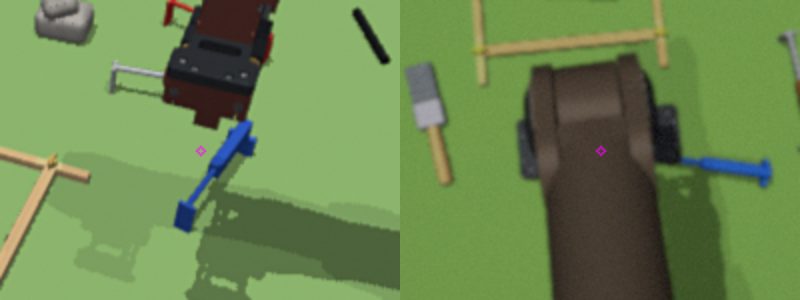

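The fingertips appear about 38 mm higher than the reported TCP, while x and y agree. That explains the miss. I confirm it by touching the bare bench.

```bash
python3 - <<'E'
from h import *
np.set_printoptions(precision=4,suppress=True)
d=np.load("side0.npz")["d"];C=cloud("side",d);m=(d>0)&(abs(C[...,0]-.25)<.12)&(abs(C[...,1]+.572)<.12)&(C[...,2]>.1)
Q=C[m];i=Q[:,2].argsort()[:40];print("start lowest",np.median(Q[i],0),Q[i].min(0),Q[i].max(0))
r.movep([.46,.04,.06],R(YR));p,dd=r.get_image("side");np.savez("side3.npz",p=p,d=dd)
C=cloud("side",dd);m=(dd>0)&(abs(C[...,0]-.46)<.04)&(abs(C[...,1]-.04)<.05)&(C[...,2]>.03);Q=C[m];i=Q[:,2].argsort()[:40];print("now lowest",np.median(Q[i],0),Q[i].min(0))
f0=np.array(r.current_force())
try:
  print(r.move_linear([.46,.04,-.02],rate=.03,stop_force=5),r.current_tool_pos(),r.current_force()-f0)
  t=r.current_tool_pos()
  if t[2]<-.015: print(r.move_linear([.46,.04,-.05],rate=.02,stop_force=5),r.current_tool_pos(),r.current_force()-f0)
except r.PlanningError as e: print("plan",e,r.current_tool_pos())
print(r.current_time_s())
E
```

```text
start lowest [ 0.243  -0.5698  0.2252] [ 0.1323 -0.6899  0.1001] [ 0.284  -0.519   0.2277]
now lowest [0.4509 0.0644 0.1856] [0.4257 0.0115 0.1797]
False [ 0.46    0.04   -0.0199] [ 0.0104 -0.6548  1.6459]
True [ 0.4599  0.04   -0.0356] [-2.0824 -1.2711  9.5167]
11.3417
```

The bench touch came at reported z = −0.0356, so the real fingertips are about 35 mm above the reported TCP. I redo the grasp with that correction.

```bash
echo 'DZ=.035' >> h.py; python3 - <<'E'
from h import *
np.set_printoptions(precision=4,suppress=True)
r.move_linear([.46,.04,.09],rate=.25); r.gripper_to(1.0,squeeze=60)
r.movep([*GX,.09],R(GA)); r.move_linear([*GX,.026-DZ],rate=.06,stop_force=8)
print(r.current_tool_pos(),r.current_force())
r.gripper_to(0,squeeze=60)
print(r.current_gripper_width()*88,r.current_grasp_force(),r.current_force())
r.move_linear([*GX,.075],rate=.1);print(r.current_gripper_width()*88,r.current_grasp_force(),r.current_force(),r.current_time_s())
if r.current_gripper_width()*88>8:
    r.movep([.46,-.02,.075],R(YR));print(r.current_tool_pos(),r.current_force(),r.current_time_s())
    for n in("side","top"):
        p,d=r.get_image(n);np.savez(f"{n}4.npz",p=p,d=d)
    tip=r.current_tool_pos()+.1175*U; tip[2]+=DZ-.026;print("pred tip",tip,[proj(n,[tip]) for n in("side","top")])
    c=np.load("side4.npz")["p"][:,:,::-1].copy();q=proj("side",[tip])[0].astype(int);cv2.circle(c,tuple(map(int,q)),1,(255,0,255),-1)
    cv2.imwrite("pics/g4.png",cv2.resize(c[60:270,120:400],(800,600),interpolation=cv2.INTER_CUBIC))
E
```

```text
[ 0.4647 -0.2911 -0.0087] [-0.1852  0.6608  0.4479]
15.713351915592604 59.990753531455994 [ 0.2809 -0.2397 -1.0883]
15.874903612499402 59.99153137207031 [-0.2581  0.547  -0.4408] 18.5083
[ 0.4602 -0.0212  0.0749] [-0.3526  0.4068 -1.3439] 19.5583
pred tip [ 0.5773 -0.0105  0.0839] [array([[261.1538, 190.1526]]), array([[244.7427, 188.2379]])]
```

```bash
ls pics
```

```text
c2.png
f.png
f_side.png
f_top.png
g4.png
m.png
m_side.png
m_top.png
s1.png
side0.png
top0.png
```

View pics/g4.png

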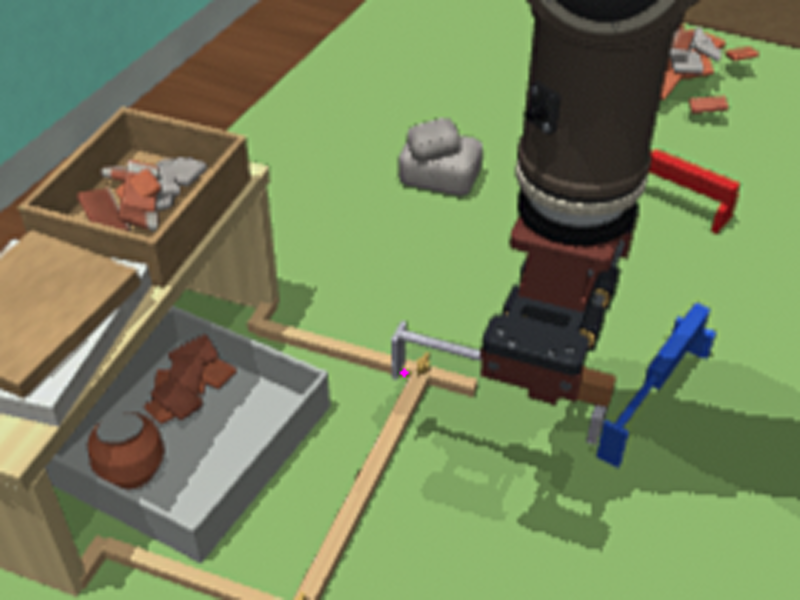

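The tool is held at the handle centre, and the predicted tip (magenta, crop px (404,372)) sits on the bottom of the blade. Next I reach over the rim, drop in and start dragging.

```bash
cat >> h.py <<'E'
TZ=.0087
def tcp(u,v,z): # blade tip (rear face) at rack-aligned u,v,z
    p=(u-.1175)*U+v*Vv;p[2]=z-TZ;return p
def tip():
    p=r.current_tool_pos();return p@U+.1175,p@Vv,p[2]+TZ
def F(n=6):
    a=[]
    for _ in range(n): a.append(np.array(r.current_force()));r.hold(.02)
    a=np.mean(a,0);return np.array([a@U,a@Vv,a[2]])
E
python3 - <<'E'
from h import *
np.set_printoptions(precision=3,suppress=True)
v=.0167
r.move_linear(tcp(.60,v,.084),rate=.2); r.move_linear(tcp(.677,v,.075),rate=.12)
print("over",tip(),F())
print(r.move_linear(tcp(.677,v,.011),rate=.06,stop_force=4),tip())
f0=F();np.save("f0.npy",f0);print("in",f0,r.current_time_s())
if tip()[2]<.015:
    print(r.move_linear(tcp(.655,v,.011),rate=.03,stop_force=9),tip(),F()-f0)
    print(r.move_linear(tcp(.625,v,.011),rate=.03,stop_force=9),tip(),F()-f0,r.current_gripper_width()*88,r.current_time_s())
p,d=r.get_image("side");np.savez("side5.npz",p=p,d=d)
cv2.imwrite("pics/g5.png",cv2.resize(p[100:280,70:310,::-1],(800,600),interpolation=cv2.INTER_CUBIC))
E
```

```text
over (np.float64(0.6761508947973243), np.float64(0.016324056764575663), np.float64(0.07477261219365673)) [ 0.197 -0.36  -1.626]
False (np.float64(0.6773331530783129), np.float64(0.016728396249304712), np.float64(0.011401177271749115))
in [-0.071  0.346 -1.413] 22.4417
False (np.float64(0.6548083209001732), np.float64(0.01676058840047541), np.float64(0.01099341994880803)) [-0.203 -0.527  0.197]
False (np.float64(0.6247985721918787), np.float64(0.016708466846252195), np.float64(0.010935356432114407)) [ 0.727 -0.415  0.096] 15.830507534194318 24.675
```

View pics/g5.png

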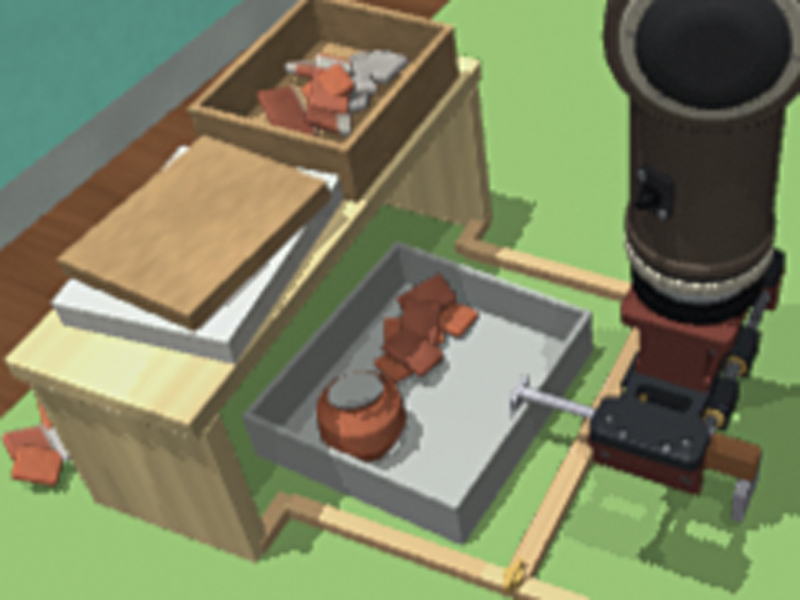

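The picture shows the blade inside the near wall at (520,395), the tray moving and the pot upright. I continue slowly, feeling for the bar.

```bash
python3 - <<'E'
from h import *
np.set_printoptions(precision=2,suppress=True)
v=.0167;f0=np.load("f0.npy");log=[]
print(r.move_linear(tcp(.612,v,.011),rate=.03,stop_force=8),tip(),F()-f0)
u=tip()[0];drag=None
while u>.570:
    big=not log or max(l[1] for l in log[-2:])<5
    u-=.002 if big else .0005
    s=r.move_linear(tcp(u,v,.011),rate=.02,stop_force=8)
    f=F(5)-f0;log.append((tip()[0],f[0]));print(round(u*1000,1),round(tip()[0]*1000,2),f,s)
    if f[0]>9 or s or abs(f[1])>8: break
print(r.current_time_s(),r.current_gripper_width()*88)
E
```

```text
False (np.float64(0.6113757867982643), np.float64(0.01664091559451146), np.float64(0.010952993009950118)) [-0.1  -0.1   0.11]
609.6 609.56 [ 0.16 -0.32 -0.05] False
607.6 607.63 [ 0.69 -0.5   0.21] False
605.6 605.54 [ 0.73 -0.43  0.66] False
603.6 603.44 [ 0.83 -0.79  0.25] False
601.6 601.39 [ 0.8  -0.3   0.55] False
599.6 599.41 [ 0.96 -0.45  0.19] False
597.6 597.45 [ 0.71 -0.34  0.73] False
595.6 595.6 [ 1.39 -1.22 -0.05] False
593.6 593.51 [ 1.57 -0.44  0.76] False
591.6 593.27 [ 6.59 -0.86 -2.74] False
591.1 593.36 [ 8.25 -1.01 -3.08] False
590.6 593.35 [ 9.37 -0.78 -4.53] False
29.425 15.711750652481122
```

```bash
python3 - <<'E'
from h import *
np.set_printoptions(precision=4,suppress=True)
v=.0167;f0=np.load("f0.npy")
r.move_linear(tcp(.5901,v,.011),rate=.02,stop_force=8);r.hold(.3);print(tip(),F(8)-f0)
p,d=r.get_image("side");np.savez("side6.npz",p=p,d=d);C=cloud("side",d);hsv=cv2.cvtColor(p,cv2.COLOR_RGB2HSV);X,Y,Z=np.moveaxis(C,2,0)
ku=C@U;kv=C@Vv
rim=(d>0)&(abs(Z-.045)<.004)&(hsv[...,1]<70)&(ku>.57)&(ku<.605)&(abs(kv)<.13)
for a,b in((-.1,-.06),(-.06,-.02),(.04,.08),(.08,.12)):
    m=rim&(kv>a)&(kv<b);print(a,m.sum(),np.median(ku[m]) if m.any() else 0)
m=rim;print("v ends",np.percentile(kv[m],[1,99]))
cv2.imwrite("pics/g6.png",cv2.resize(p[100:295,70:330,::-1],(800,600),interpolation=cv2.INTER_CUBIC))
print(r.current_time_s())
E
```

```text
(np.float64(0.5933882918976792), np.float64(0.016931740242731575), np.float64(0.011569174591955438)) [10.9345 -0.8129 -5.4406]
-0.1 21 0.5947940513700832
-0.06 32 0.592613855324487
0.04 36 0.5930649559747154
0.08 49 0.5939116065134149
v ends [-0.0771  0.1116]
30.1583
```

View pics/g6.png

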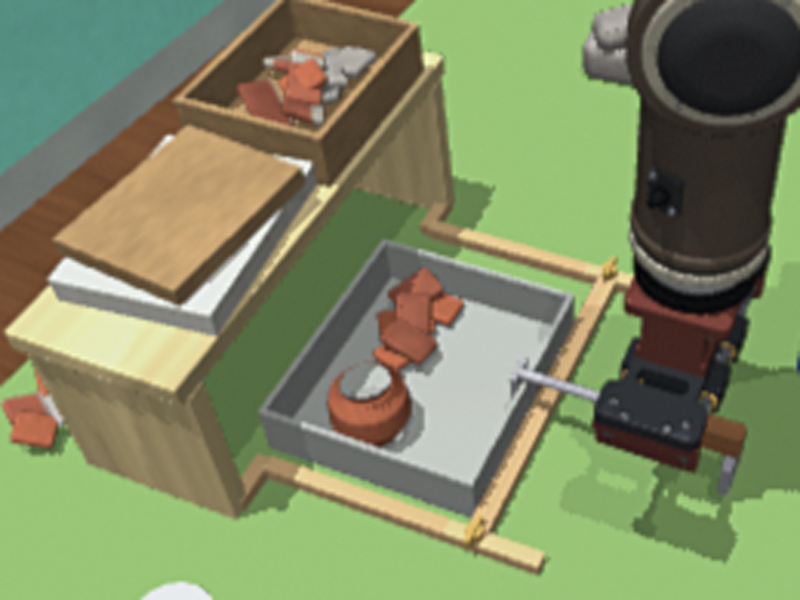

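The tray front lies flush along the bar across its width, with about 10.9 N total and 1 to 1.5 N of drag, and the pot upright. Now I unhook and put the tool back at its free spot.

```bash
python3 - <<'E'
from h import *
np.set_printoptions(precision=4,suppress=True)
v=.0169;f0=np.load("f0.npy")
r.move_linear(tcp(.600,v,.0112),rate=.02);print(tip(),F()-f0)
print(r.move_linear(tcp(.600,v,.09),rate=.08,stop_force=6),tip())
r.move_linear(tcp(.56,v,.09),rate=.15)
r.movep([*GX,.075],R(GA))
r.move_linear([*GX,.004],rate=.1);print(r.move_linear([*GX,-.0092],rate=.02,stop_force=4),r.current_tool_pos())
r.gripper_to(1.0);r.hold(.2);r.move_linear([*GX,.12],rate=.15)
r.movep([.33,-.25,.15],R(GA));r.hold(.5);print(r.current_time_s(),r.current_force())
p,d=r.get_image("side");q,_=r.get_image("top");C=cloud("side",d);hsv=cv2.cvtColor(p,cv2.COLOR_RGB2HSV)
ku,kv,Z=C@U,C@Vv,C[...,2]
rim=(d>0)&(abs(Z-.045)<.004)&(hsv[...,1]<70)&(ku>.57)&(ku<.605)&(abs(kv)<.13)
for a,b in((-.1,-.06),(-.06,-.02),(.02,.06),(.06,.12)):
    m=rim&(kv>a)&(kv<b);print(a,m.sum(),np.median(ku[m]) if m.any() else 0)
c=cv2.resize(p[:,:,::-1],(400,300),interpolation=cv2.INTER_AREA)
cv2.imwrite("pics/g7.png",np.hstack([cv2.resize(p[70:295,70:370,::-1],(400,300),interpolation=cv2.INTER_CUBIC),cv2.resize(q[90:282,130:386,::-1],(400,300),interpolation=cv2.INTER_CUBIC)]))
E
```

```text
(np.float64(0.5996295450001824), np.float64(0.01692372479626326), np.float64(0.011059380252789415)) [-0.0022 -0.3964 -0.0334]
False (np.float64(0.5996020179045064), np.float64(0.016846545617576085), np.float64(0.08952821727555028))
True [ 0.4642 -0.2909 -0.0091]
38.8 [-0.0038 -0.1198  0.4405]
-0.1 20 0.5946497771963646
-0.06 32 0.5925954463478313
0.02 38 0.5930369713790602
0.06 68 0.5939129133489853
```

View pics/g7.png

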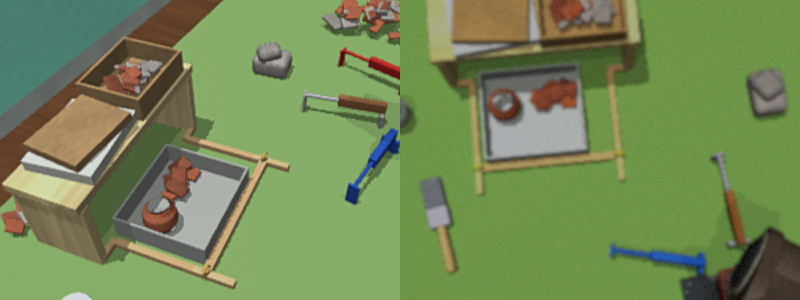

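The tray stays flush against the bar with the pot upright, and the tool stands clear at its old place.

```bash
python3 -c "
from rig import r
print(r.job_done(),r.current_time_s())"
```

```text
the job is handed in; nothing more can be done
the job is handed in; nothing more can be done
```

The tray front lies flush against the stop bar, pressed home at about 11 N in all (1 to 1.5 N of that dragging), the pot is upright, the hook tool is back standing where it was, and the job is handed in; my first grasp closed on air above the handle because the real fingertips sit about 35 mm above the reported TCP.

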